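# Hold the compartment cover on a microscope stand for fastening

### The arm

A 7-joint arm with a two-finger parallel gripper is mounted at the origin on the work surface. World frame = base frame: x ahead of the robot, y to its left, z up, the work surface at z = 0. Lengths are in m, angles in rad, forces in N, time in s.
With the tool pointing down it reaches from about 0.4 to 0.85 m from the base axis. Payload 10.4 kg.
Tool frame: the origin (TCP) lies on the mounting face of the last link; the fingertips stand 173 mm ahead of it and the grasp point (between the pads) lies 155 mm ahead of it (r.tcp_to_tips is the distance from the TCP to the fingertips, in m); z points along the fingers, y is the direction in which the jaws open and shut (so a half turn about z gives the same grasp; the last joint's range is limited). The gripper opens to 85 mm and grips with 20 to 120 N. Pads are 22 mm wide; open, the fingers measure 114 mm over their backs; the gripper's body (76 mm by 85 mm) begins 54 mm behind the grasp point. The pads swing forward as they close: fully open they stand 13 mm farther back than shut.
Start: joints at [-1.145, 0.332, -0.065, 1.46, 0.022, 1.35, -0.088], TCP at [0.271, 0.563, 0.405] pointing down, gripper open.
Joint ranges: [-2.6, 2.6], [-0.5, 2.12], [-1.47, 1.34], [0.16, 2.42], [-1.27, 4.41], [0.06, 2.06], [-2.6, 2.6]. Speed limits (rad/s): [2.22, 2.22, 2.79, 2.79, 3.14, 3.14, 3.14].

### API

Orientations are given as a 3x3 rotation matrix whose columns are the frame's x, y, z axes.
In Python, from cell import r gives the robot as it stands.
- The arm moves only by the shell command python3 -m creep 'ROWS'. ROWS is JSON, a list of rows, each a list of 5 numbers: the finger opening in mm, from 0 to 85.4, then the shift along the tool's x, y, z in mm, then the turn about the tool's z in rad. In form: [[claw, x, y, z, turn], ...]. A call has exactly 8 rows; each row is the pose to reach, as a shift and turn from the pose commanded when the call began, along the tool's axes at that moment; what a row does not reach only later rows make up. A row lasts 1/12 s, in which the tool goes at most 41.7 mm and 7.16 degrees, less where a joint would pass 70% of its speed; a pose out of reach is approached as far as the arm can. A call with a gripper value outside its range is refused whole. The fingers move at their own pace and stop on an object; the grip force is fixed at half the most. Time passes only in rows, so rows that repeat a pose let the fingers close, or fill a call up. It gives the time, the measured TCP pose, the force and the opening at its end, in the units of the state.
- r.sense(): the state, without advancing time (a new reading comes with each control period).
- r.capture(name): name is "side" or "top"; returns (picture, depth): 480x640x3 uint8, blue, green, red; 480x640 float32, m along the optical axis (not along the pixel's ray), 0 where there is no reading.
- r.camera_info(name): a dict with "intrinsics" (3x3 intrinsics, pixels), "T" (4x4, takes a point from camera to world coordinates). Camera axes: x right, y down, z forward; pixel columns grow to the right and rows downward; lengths in m; the calibration is good to about 2 mm. A picture is of the moment at which its call begins. camera_info takes no time and is no camera call.
- r.job_done(): hands the job in, once; it reports no verdict.
Trained networks look in the newest picture that a camera, given by its name, has taken for a name from the list of things; names that differ only in an ending like _2 or _b are one class to them, and where a whole thing is asked for, a point or a joint stands for the part that bears it (a point fixed in the world has none). Each returns a list of dicts, best first, with "confidence" (0 to 1); they miss things now and then, are a little off and sometimes report something else, mostly with a low value. They report only what shows in the picture. A call takes as long as a camera call. They do not tell look-alikes from the thing itself.
- r.recognise(camera, name): "centre" ([x, y, z] in m, in world coordinates, good to about 4 mm: the middle of the surface that is visible of it).
- r.silhouettes(camera, name): "pixels" (480x640 bool, what is visible of it).
The state is a dict: "t": time; "joint_positions": joint angles; "qd": joint speeds; "tau": joint torques, N m; "tcp_pos": TCP position; "ee_rot": TCP orientation; "force": force on the tool from outside, world axes, zero at the start; "ft_torque": the same for the moment, N m; "gripper_width": finger opening in m.
Only numpy, scipy, OpenCV 4.12 (cv2) and the standard library are available. Lean on these libraries where they do the work, as an engineer would, in place of code of your own. Each camera call takes 0.05 s, during which the arm holds its last target. There are 200 camera calls.

### The job

Take the cover with the finger fin out of its wooden block and stand it upright on the ledge at the side of the microscope stand, down between the lip and the sprung brass contact plate, fin outwards. Then press it squarely against the contact plate with a steady push of about 8 N (5 to 11 N; never squeeze the springs right home) for at least two seconds, and finish the program while still holding it pressed there, so that a colleague can put in the screws. Leave the other things on the table alone.

Things in the scene. Friction and masses are not known exactly. Their poses are not given: they have to be found in the camera images.
- cover: pale grey plastic plate 8 mm thick (its x), 80 wide (y), 58 tall (z), 85 to 170 g, two dark screw heads and a vertical finger fin on its outer (-x) face. Fin: 8 mm thick (y), x = -4 to -38 mm, z = 24 to 58 mm, pinched easily from above. Origin: centre of the plate's bottom edge. Starts standing in the slot of one of two wooden blocks and may lean up to 0.06 rad
- block_a: the fixed wooden block, 44 (x) by 110 (y) by 24 mm tall, that holds the cover at the start, in a slot along y, 9 mm wide and 18 mm deep. Origin: centre of underside
- stand: the fixed pale microscope stand: body 180 (x) by 220 (y) by 70 mm tall, ledge and contact plate on its -x side. A column 60 (x) by 70 (y) mm, with knobs (reaching 60 mm out along x) and a red handle, centred at y = -70 mm, rises to 0.275 m. Origin: centre of the body's underside; z up
- seat (a point): middle of the ledge's floor, 8 mm above the table; axes of the stand: +x is the push direction, to the contact plate. Room for the cover: from a lip (10 mm high, 5 thick, inner face x = -12 mm) to the contact plate at rest (x = +12 mm), between end cheeks 14 mm high at y = -43 and +43 mm. The cover belongs here with its axes parallel to these (fin towards -x)
- contacts: the brass contact plate, 64 mm wide (y), 44 mm tall (z), 4 mm thick, lying 8 to 52 mm above the ledge floor and sprung towards the lip. Origin: centre of its rear face, 4 mm behind the front face; axes as for the seat
- plate (a point): the centre of the front face of the brass contact plate, 30 mm above the ledge floor; it travels with the plate along the seat's +x: at rest 12 mm from the seat point, and the springs resist 1 N per mm of travel (no preload) up to a hard stop at 13 mm
- vent_plate: the other plate in the other wooden block: same size and colour, without a fin, three dark lines on it; leave alone. Origin: centre of its bottom edge
- dish_a: clear open dish, 90 mm across, 14 mm tall, right of the stand at the far side; leave alone. Origin: centre of underside
- dish_b: clear open dish like the other, farther right; leave alone. Origin: centre of underside
- eyepiece: black eyepiece standing on the table, 40 mm across, 60 mm tall; leave alone. Origin: centre of underside
- screwdriver: screwdriver 160 mm long lying on the table; leave alone. Origin: under it, handle to its -x
- objective: metal objective lens standing on the table, 52 mm across, 45 mm tall; leave alone. Origin: centre of underside
- slide_box: grey slide box 90 by 100 by 35 mm; leave alone. Origin: centre of underside
Things that resemble listed ones, but are neither listed nor needed, are in the scene too. There is more than one size of the cover; the job needs the largest.

How it is judged:
By the outcome, as a careful person would: the job done as asked, in the order asked, and still so for the second after the job is handed in, while the arm keeps its last pose, push and grip.
It also fails if it takes over 51 s, if anything falls off the work surface, if the arm or the gripper's body presses on something with over 40 N, if the wrist force passes 120 N, or if a joint passes its speed limit or range.

## Working session

There is one attempt and no reset: what is moved stays moved. The work goes in short steps, Python scripts to look and compute and a shell command to move; the robot and the scene stay as the last step left them, time stands still between calls to the robot, and variables do not carry over. Pictures are saved under pics/ and viewed, about 8 in all and at most 12, crops included, and the job is handed in when it is done.

```bash
ls; mkdir -p pics; cat > h.py <<'E'
import numpy as np, cv2
from cell import r
def cloud(cam):
    im,d=r.capture(cam); c=r.camera_info(cam); K=np.array(c["intrinsics"]);T=np.array(c["T"])
    v,u=np.mgrid[:480,:640]
    P=np.stack([(u-K[0,2])/K[0,0]*d,(v-K[1,2])/K[1,1]*d,d],-1)
    W=P@T[:3,:3].T+T[:3,3]; W[d==0]=np.nan
    return im,d,W
E
python3 - <<'E'
from h import *
for c in("top","side"):
    im,d,W=cloud(c); cv2.imwrite(f"pics/{c}0.png",im); np.save(f"{c}0.npy",W)
    print(c,np.round(r.camera_info(c)["T"],3).tolist())
    for n in("cover","block_a","stand","contacts","vent_plate","slide_box"):
        print(n,[(np.round(x["centre"],3).tolist(),round(x["confidence"],2)) for x in r.recognise(c,n)])
s=r.sense();print(s["t"],s["tcp_pos"],np.round(s["ee_rot"],3).tolist(),s["force"])
E
```

```text
pics
top [[-0.026, -0.996, 0.084, 0.49], [-1.0, 0.025, -0.019, 0.062], [0.016, -0.085, -0.996, 1.174], [0.0, 0.0, 0.0, 1.0]]
cover [([0.572, -0.411, 0.046], 0.71), ([0.457, -0.391, 0.039], 0.61), ([0.532, -0.303, 0.064], 0.57)]
block_a [([0.529, -0.3, 0.023], 0.62), ([0.378, -0.026, 0.059], 0.16), ([0.584, 0.074, 0.062], 0.15)]
stand [([0.591, 0.184, 0.071], 0.65)]
contacts [([0.583, 0.073, 0.061], 0.61)]
vent_plate [([0.533, -0.304, 0.062], 0.73), ([0.54, -0.116, 0.066], 0.49)]
slide_box [([0.576, 0.462, 0.034], 0.77)]
side [[0.704, -0.466, 0.535, -0.006], [-0.71, -0.48, 0.516, -0.508], [0.016, -0.743, -0.669, 0.802], [0.0, 0.0, 0.0, 1.0]]
cover [([0.45, -0.396, 0.034], 0.93), ([0.523, -0.308, 0.054], 0.91), ([0.594, 0.179, 0.071], 0.73), ([0.573, -0.412, 0.029], 0.62)]
block_a [([0.498, -0.313, 0.021], 0.71)]
stand [([0.598, 0.174, 0.072], 0.69)]
contacts [([0.58, 0.076, 0.046], 0.77), ([0.526, -0.309, 0.051], 0.37)]
vent_plate [([0.533, -0.123, 0.052], 0.89), ([0.592, 0.18, 0.069], 0.74), ([0.579, 0.076, 0.045], 0.38)]
slide_box [([0.534, -0.123, 0.052], 0.61)]
0.7 [0.27117923 0.56311459 0.40473484] [[-0.901, 0.434, 0.0], [0.434, 0.901, 0.0], [-0.0, 0.0, -1.0]] [-0.08205664 -0.64801271  0.56292137]
```

View pics/top0.png

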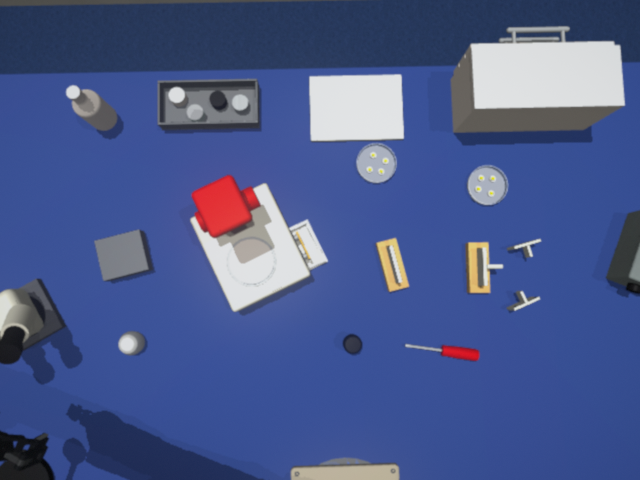

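View pics/side0.png

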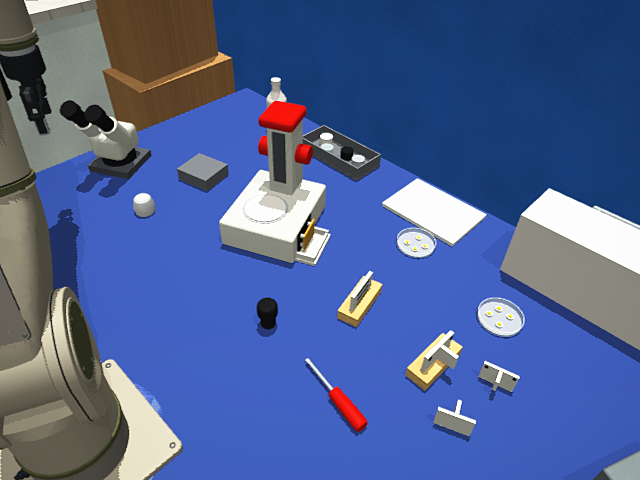

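The top view shows the finned cover in its block at (480,268), fin to the right (world −y). Loose smaller finned pieces lie at (524,247) and (524,300), and the vent plate is at (393,265). The stand's ledge with the brass contact is at (308,245). Next I'll measure these precisely.

```bash
python3 - <<'E'
from h import *
np.set_printoptions(precision=4,suppress=True)
for c in("top","side"):
    W=np.load(f"{c}0.npy"); im=cv2.imread(f"pics/{c}0.png")
    def sel(cx,cy,rad,z0,z1): return W[(np.hypot(W[...,0]-cx,W[...,1]-cy)<rad)&(W[...,2]>z0)&(W[...,2]<z1)]
    print("==",c)
    P=sel(.532,-.303,.075,.055,.075); print("cover top pts",len(P),np.median(P[:,2]))
    (ctr,sz,a)=cv2.minAreaRect((P[:,:2]*1000).astype(np.float32)); print(" rect",ctr,sz,a)
    Q=P[np.abs(P[:,2]-np.median(P[:,2]))<.005]
    print(np.histogram(Q[:,1],bins=np.arange(-.36,-.27,.005)))
    B=sel(.525,-.3,.08,.018,.03); print("block",len(B),cv2.minAreaRect((B[:,:2]*1000).astype(np.float32)))
    S=sel(.595,.17,.17,.062,.078);print("stand",len(S),np.median(S[:,2]),cv2.minAreaRect((S[:,:2]*1000).astype(np.float32)))
    L=sel(.58,.07,.07,.003,.03); print("ledge",len(L),cv2.minAreaRect((L[:,:2]*1000).astype(np.float32)))
    m=[x for x in r.silhouettes(c,"contacts")][:1]
    for x in m:
        Z=W[x["pixels"]]; Z=Z[~np.isnan(Z[:,0])]; print("contacts",len(Z),cv2.minAreaRect((Z[:,:2]*1000).astype(np.float32)),np.percentile(Z[:,2],[5,50,95]))
im=cv2.imread("pics/top0.png"); A=im[195:295,260:340]; B=im[230:310,440:540]
s=cv2.imread("pics/side0.png"); C=s[215:275,285:345];D=s[320:400,395:475]
f=lambda x:cv2.resize(x,(400,300),interpolation=cv2.INTER_CUBIC)
f2=lambda x:cv2.resize(cv2.copyMakeBorder(x,0,0,0,0,0),None,fx=300/x.shape[0],fy=300/x.shape[0],interpolation=cv2.INTER_CUBIC)
row=lambda a,b:cv2.copyMakeBorder(np.hstack([f2(a),f2(b)]),0,0,0,700-f2(a).shape[1]-f2(b).shape[1],0)
cv2.imwrite("pics/crop0.png",np.vstack([row(A,B),row(C,D)]))
E
```

```text
== top
cover top pts 254 0.06404340769605066
 rect (527.9168090820312, -323.0509338378906) (41.45575714111328, 78.41600799560547) 89.25198364257812
(array([ 0,  0,  0,  8,  9,  9,  9,  9, 10, 31, 91, 52,  0,  0,  0,  0,  0]), array([-0.36 , -0.355, -0.35 , -0.345, -0.34 , -0.335, -0.33 , -0.325,
       -0.32 , -0.315, -0.31 , -0.305, -0.3  , -0.295, -0.29 , -0.285,
       -0.28 , -0.275]))
block 683 ((527.6723022460938, -307.3717956542969), (46.73663330078125, 107.81575012207031), 89.19133758544922)
stand 7088 0.07047195078054413 ((584.2572021484375, 180.78704833984375), (219.4073028564453, 193.66604614257812), 24.9703311920166)
ledge 938 ((586.5740356445312, 48.473594665527344), (134.051513671875, 85.47396850585938), 18.79898452758789)
== side
cover top pts 375 0.06413090864831061
 rect (530.346923828125, -322.8155822753906) (42.6520881652832, 81.82786560058594) 89.12374877929688
(array([  0,   0,   0,  14,  18,  15,  17,  17,  14,  35, 120,  66,   0,
         0,   0,   0,   0]), array([-0.36 , -0.355, -0.35 , -0.345, -0.34 , -0.335, -0.33 , -0.325,
       -0.32 , -0.315, -0.31 , -0.305, -0.3  , -0.295, -0.29 , -0.285,
       -0.28 , -0.275]))
block 799 ((530.072509765625, -305.7802429199219), (44.94891357421875, 112.69322204589844), 89.13134002685547)
stand 4365 0.07136095510825236 ((586.8756103515625, 181.73619079589844), (223.20840454101562, 193.9323272705078), 25.182472229003906)
ledge 911 ((581.2757568359375, 48.19471740722656), (134.55140686035156, 92.90531921386719), 5.199842929840088)
contacts 1415 ((714.0538330078125, -339.09765625), (89.80772399902344, 90.03311920166016), 59.76994323730469) [0.0012 0.0046 0.0147]
```

View pics/crop0.png

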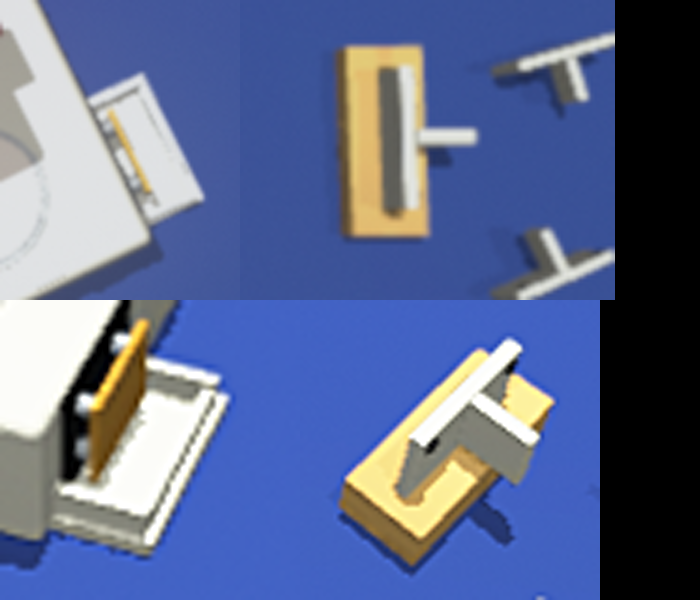

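```bash
python3 - <<'E'
from h import *
np.set_printoptions(precision=1,suppress=True,linewidth=150)
def line(Q):
    vx,vy,x,y=cv2.fitLine(Q.astype(np.float32),cv2.DIST_HUBER,0,.001,.001).ravel(); return np.degrees(np.arctan2(vy,vx))%180
for c in("top","side"):
    W=np.load(f"{c}0.npy"); P=W[~np.isnan(W[...,0])]
    # fin top slope
    F=P[(abs(P[:,0]-.53)<.012)&(P[:,1]>-.343)&(P[:,1]<-.316)&(P[:,2]>.058)&(P[:,2]<.072)]
    s=np.polyfit(F[:,1],F[:,2],1); print(c,"fin n",len(F),"dz/dy",s[0].round(4),"x med %.4f ext"%np.median(F[:,0]),np.percentile(F[:,0],[3,97])*1000,"line",line(F[:,:2]))
    T=P[(abs(P[:,0]-.53)<.042)&(P[:,1]>-.314)&(P[:,1]<-.298)&(P[:,2]>.06)&(P[:,2]<.07)]
    print(" plate top line",line(T[:,:2]),"x",np.percentile(T[:,0],[1,50,99])*1000,"y",np.percentile(T[:,1],[2,50,98])*1000)
    a=np.radians(115.1);u=np.array([np.cos(a),np.sin(a)]);v=np.array([-u[1],u[0]])
    # stand top edges
    S=P[(np.hypot(P[:,0]-.59,P[:,1]-.18)<.17)&(abs(P[:,2]-.0705)<.004)]
    p=S[:,:2]@u*1000;q=S[:,:2]@v*1000;print(" stand u",np.percentile(p,[.2,1,99,99.8]),"v",np.percentile(q,[.2,1,99,99.8]))
    N=P[np.hypot(P[:,0]-.575,P[:,1]-.06)<.09]; p=N[:,:2]@u*1000;q=N[:,:2]@v*1000;z=N[:,2]*1000
    p0=np.percentile(S[:,:2]@u*1000,.5)
    for lo,hi,n in((5,11,"floor"),(15.5,20,"lip"),(20,25,"cheek"),(48,63,"contact")):
        k=(z>lo)&(z<hi)&(p<p0+6)&(p>p0-60); print(" ",n,k.sum(),"z",np.median(z[k]),"u",np.percentile(p[k],[2,25,50,75,98]),"v",np.percentile(q[k],[2,25,50,75,98]))
    k=(z>40)&(z<63)&(p<p0-3)&(p>p0-40)
    if k.sum()>9: print("  contact line",line(N[k,:2]),k.sum())
E
```

```text
top fin n 50 dz/dy 0.0334 x med 0.5273 ext [523.9 530.8] line 85.83961
 plate top line 179.78897 x [489.  526.8 567. ] y [-312.1 -307.1 -302.9]
 stand u [-167.6 -165.6    9.5   11.3] v [-712.8 -706.7 -499.6 -497.8]
  floor 544 z 8.123728106706029 u [-214.1 -201.1 -192.3 -184.3 -170.4] v [-611.3 -581.6 -557.2 -530.8 -487. ]
  lip 83 z 17.83224810497419 u [-209.6 -208.5 -206.6 -201.2 -175.1] v [-608.6 -594.8 -565.8 -535.8 -513.3]
  cheek 101 z 22.15759895488212 u [-209.4 -206.3 -192.7 -179.9 -168.3] v [-608.6 -604.7 -556.7 -515.4 -511.6]
  contact 98 z 57.718739223553975 u [-180.9 -179.1 -177.2 -173.5 -166.7] v [-592.9 -580.8 -560.9 -540.1 -529. ]
  contact line 25.760134 94
side fin n 91 dz/dy 0.0356 x med 0.5282 ext [525.2 534.9] line 89.66852
 plate top line 178.79266 x [490.1 528.8 569. ] y [-312.5 -306.8 -302.1]
 stand u [-168.5 -166.5    8.9   11.2] v [-716.6 -711.6 -500.1 -498.4]
  floor 365 z 8.845974801888534 u [-213.8 -205.5 -193.  -183.5 -166.5] v [-608.9 -583.4 -556.5 -535.3 -504.2]
  lip 118 z 18.36971142647009 u [-210.2 -207.6 -204.1 -181.5 -165. ] v [-607.8 -586.4 -547.6 -517.4 -503.7]
  cheek 139 z 22.224853474484775 u [-209.5 -203.2 -187.3 -179.4 -164.4] v [-612.3 -604.8 -538.3 -516.9 -503.7]
  contact 207 z 56.614898514229075 u [-181.3 -179.1 -169.2 -167.5 -163.3] v [-626.3 -582.3 -559.  -535.6 -500.6]
  contact line 23.902458 126
```

Measured:
- **Cover:** centre at about (0.5285, −0.3065), x-axis yaw 89.2°, leaning outward by about 0.034 rad.
- **Seat:** at about (0.589, 0.063), yaw 115.1°.

Now I'll move towards the pick.

```bash
python3 -m creep '[[50,-26,-29,0,0.12],[50,-53,-59,0,0.24],[50,-80,-89,0,0.36],[50,-107,-119,0,0.48],[50,-133,-149,0,0.6],[50,-160,-179,0,0.72],[50,-187,-208,0,0.84],[50,-213,-238,0,0.96]]'; python3 - <<'E'
from h import *
s=r.sense();print(s["t"],s["tcp_pos"],np.degrees(np.arctan2(s["ee_rot"][1][1],s["ee_rot"][0][1])))
R=np.array(s["ee_rot"]);print((R.T@(np.array([.5285,-.328,.25])-s["tcp_pos"])*1000).round(1))
E
```

```text
t: 1.47
tcp_pos: [0.36, 0.2543, 0.4049]
ee_rot: [[-0.155, 0.988, 0.0], [0.988, 0.155, 0.001], [0.001, 0.0, -1.0]]
force: [0.9, -0.2, 0.1]
gripper_width: 0.0498
1.4667 [0.36003152 0.25425645 0.40489802] 8.936868269694736
[-601.5   75.9  154.5]
```

```bash
python3 -m creep '[[30,-37,5,0,0.05],[30,-75,9,0,0.1],[30,-113,14,0,0.15],[30,-151,19,10,0.17],[30,-189,24,20,0.17],[30,-227,29,30,0.17],[30,-265,33,40,0.17],[30,-300,38,50,0.17]]'; python3 - <<'E'
from h import *
s=r.sense();print(s["t"],np.degrees(np.arctan2(s["ee_rot"][1][1],s["ee_rot"][0][1])))
R=np.array(s["ee_rot"]);print((R.T@(np.array([.5285,-.328,.25])-s["tcp_pos"])*1000).round(1))
E
```

```text
t: 2.13
tcp_pos: [0.4456, -0.0361, 0.3547]
ee_rot: [[0.009, 1.0, 0.001], [1.0, -0.009, 0.001], [0.001, 0.001, -1.0]]
force: [1.2, 0.9, -0.4]
gripper_width: 0.0296
2.1333 -0.498595960235857
[-291.2   85.3  104.6]
```

```bash
python3 -m creep '[[30,-38,11,0,0],[30,-76,22,0,0],[30,-114,33,10,0],[30,-152,44,25,0],[30,-190,55,40,0],[30,-228,66,60,0],[30,-262,77,80,0],[30,-291,85,95,0]]';  python3 -m creep '[[30,0,0,0,0],[30,0,0,0,0],[30,0,0,0,0],[30,0,0,0,0],[30,0,0,0,0],[30,0,0,0,0],[30,0,0,0,0],[30,0,0,0,0]]'; python3 - <<'E'
from h import *
s=r.sense();print(s["t"],np.degrees(np.arctan2(s["ee_rot"][1][1],s["ee_rot"][0][1])))
R=np.array(s["ee_rot"]);print((R.T@(np.array([.5285,-.328,.203])-s["tcp_pos"])*1000).round(1))
A=[]
for c in("top","side"):
    im,d,W=cloud(c); m=im[230:310,440:540] if c=="top" else im[300:400,380:505]
    A.append(cv2.resize(m,(375,300),interpolation=cv2.INTER_CUBIC))
cv2.imwrite("pics/pre.png",np.hstack(A))
E
```

```text
t: 2.8
tcp_pos: [0.5288, -0.3272, 0.2579]
ee_rot: [[0.008, 1.0, -0.001], [1.0, -0.008, 0.0], [0.0, -0.001, -1.0]]
force: [-0.0, 0.2, 1.0]
gripper_width: 0.03
t: 3.47
tcp_pos: [0.5286, -0.3248, 0.2602]
ee_rot: [[0.007, 1.0, 0.001], [1.0, -0.007, 0.0], [0.0, 0.001, -1.0]]
force: [0.2, 0.4, 0.3]
gripper_width: 0.0298
3.4667 -0.4123442459972433
[-3.2 -0.1 57.2]
```

View pics/pre.png

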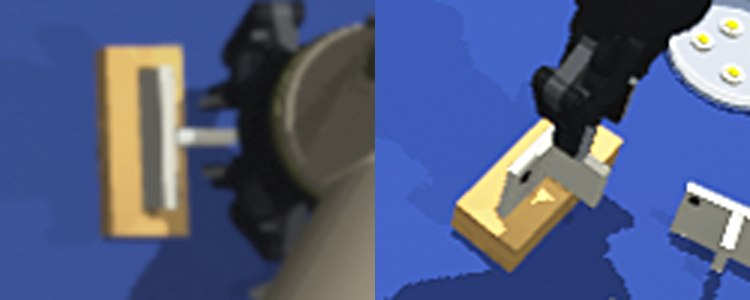

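In the left crop the fingers straddle the fin at about (210,135), and the side view agrees. I'll lower and close.

```bash
python3 -m creep '[[30,-3,0,10,0.007],[30,-3,0,20,0.007],[30,-3,0,30,0.007],[30,-3,0,38,0.007],[30,-3,0,46,0.007],[30,-3,0,52,0.007],[30,-3,0,57,0.007],[30,-3,0,57,0.007]]';  python3 -m creep '[[24,0,0,0,0],[18,0,0,0,0],[13,0,0,0,0],[9,0,0,0,0],[5,0,0,0,0],[0,0,0,0,0],[0,0,0,0,0],[0,0,0,0,0]]'; python3 - <<'E'
from h import *
s=r.sense();print(s["force"],s["ft_torque"])
E
```

```text
t: 4.23
tcp_pos: [0.5281, -0.3281, 0.2014]
ee_rot: [[0.015, 1.0, -0.001], [1.0, -0.015, 0.001], [0.001, -0.001, -1.0]]
force: [0.2, 0.3, -0.6]
gripper_width: 0.0299
t: 4.9
tcp_pos: [0.5286, -0.3285, 0.2032]
ee_rot: [[0.015, 1.0, 0.001], [1.0, -0.015, -0.0], [-0.0, 0.001, -1.0]]
force: [0.2, -0.1, 5.6]
gripper_width: 0.0072
[ 0.19485893 -0.07842823  5.55278476] [ 0.04997112 -0.00941916  0.01521872]
```

Grip is on the fin. While the cover is still in the slot, I'll nudge the top inward (+x) to take out the lean and watch the force.

```bash
python3 -m creep '[[0,0.3,0,0,0],[0,0.6,0,0,0],[0,0.9,0,0,0],[0,1.2,0,0,0],[0,1.5,0,0,0],[0,1.5,0,0,0],[0,1.5,0,0,0],[0,1.5,0,0,0]]'; python3 -c "
from h import *
s=r.sense();print(s['force'],s['ft_torque'])"
 python3 -m creep '[[0,0.2,0,0,0],[0,0.4,0,0,0],[0,0.6,0,0,0],[0,0.8,0,0,0],[0,1,0,0,0],[0,1,0,0,0],[0,1,0,0,0],[0,1,0,0,0]]'; python3 - <<'E'
from h import *
s=r.sense();print(s["force"],s["ft_torque"])
for c in("top","side"):
    im,d,W=cloud(c); P=W[~np.isnan(W[...,0])]
    T=P[(abs(P[:,0]-.53)<.042)&(P[:,1]>-.316)&(P[:,1]<-.294)&(P[:,2]>.06)&(P[:,2]<.07)]
    print(c,len(T),"y",np.percentile(T[:,1],[2,50,98])*1000, "z",np.percentile(T[:,2],[10,50,90]))
E
```

```text
t: 5.57
tcp_pos: [0.5285, -0.3277, 0.2033]
ee_rot: [[0.016, 1.0, 0.001], [1.0, -0.016, -0.002], [-0.002, 0.001, -1.0]]
force: [1.4, -5.0, 6.1]
gripper_width: 0.007
[ 1.39517581 -4.99051532  6.12049673] [-0.88780519 -0.16162584  0.01775572]
t: 6.23
tcp_pos: [0.5284, -0.3273, 0.2034]
ee_rot: [[0.016, 1.0, 0.002], [1.0, -0.016, -0.003], [-0.003, 0.002, -1.0]]
force: [1.2, -7.5, 3.4]
gripper_width: 0.0073
[ 1.22395604 -7.47392275  3.40442508] [-1.6386926  -0.39684517  0.06254978]
top 173 y [-314.46158992 -306.46726067 -301.90033026] z [0.06208583 0.06441946 0.0672404 ]
side 53 y [-309.46309252 -304.81529901 -301.03021212] z [0.06114051 0.06455731 0.06661392]
```

```bash
python3 -m creep '[[0,0.3,0,0,0],[0,0.6,0,0,0],[0,0.9,0,0,0],[0,1.2,0,0,0],[0,1.5,0,0,0],[0,1.8,0,0,0],[0,2,0,0,0],[0,2,0,0,0]]'; python3 - <<'E'
from h import *
s=r.sense();print(s["force"],s["ft_torque"])
for c in("top","side"):
    im,d,W=cloud(c); P=W[~np.isnan(W[...,0])]
    cv2.imwrite(f"pics/st_{c}.png",im)
    T=P[(abs(P[:,0]-.53)<.042)&(P[:,1]>-.316)&(P[:,1]<-.294)&(P[:,2]>.06)&(P[:,2]<.07)]
    # face normal from large area of outer/inner face
    print(c,len(T),"y",np.percentile(T[:,1],[2,50,98])*1000)
    F=P[(abs(P[:,0]-.53)<.04)&(abs(P[:,0]-.53)>.012)&(P[:,1]>-.325)&(P[:,1]<-.3)&(P[:,2]>.028)&(P[:,2]<.061)]
    if len(F)>20: print(" face",len(F),np.linalg.lstsq(np.c_[F[:,2],F[:,0],np.ones(len(F))],F[:,1],rcond=None)[0])
    W0=np.load(f"{c}0.npy");P=W0[~np.isnan(W0[...,0])]
    F=P[(abs(P[:,0]-.53)<.04)&(abs(P[:,0]-.53)>.012)&(P[:,1]>-.325)&(P[:,1]<-.3)&(P[:,2]>.028)&(P[:,2]<.061)]
    if len(F)>20: print(" face before",len(F),np.linalg.lstsq(np.c_[F[:,2],F[:,0],np.ones(len(F))],F[:,1],rcond=None)[0])
E
```

```text
t: 7.0
tcp_pos: [0.5282, -0.3266, 0.2035]
ee_rot: [[0.017, 1.0, 0.002], [1.0, -0.017, -0.006], [-0.006, 0.003, -1.0]]
force: [4.1, -13.4, 0.3]
gripper_width: 0.0074
[  4.11672073 -13.37136723   0.33978081] [-3.10578633 -0.70053384  0.06338786]
top 168 y [-314.76488363 -306.0652922  -301.46266674]
 face 141 [-0.02215392 -0.00656638 -0.30057059]
 face before 127 [-0.01981757 -0.01995796 -0.29240276]
side 48 y [-309.54037841 -304.6090451  -300.6530921 ]
 face 87 [-0.0875844  -0.37711284 -0.11684914]
 face before 152 [ 0.00126399 -0.05269172 -0.28141442]
```

Only elastic movement: the force rose steadily, with no slip. I'll relax, lift, and measure the real lean in the air.

```bash
python3 -m creep '[[0,-1.5,0,0,0],[0,-3,0,0,0],[0,-3.5,0,0,0],[0,-3.5,0,-5,0],[0,-3.5,0,-12,0],[0,-3.5,0,-25,0],[0,-3.5,0,-40,0],[0,-3.5,0,-60,0]]';python3 -m creep '[[0,0,0,-30,0],[0,0,0,-50,0],[0,0,0,-50,0],[0,0,0,-50,0],[0,0,0,-50,0],[0,0,0,-50,0],[0,0,0,-50,0],[0,0,0,-50,0]]'; cat >> h.py <<'E'
def fit(P,res=.0015,n=300,rng=np.random.default_rng(0)):
    best=None
    for _ in range(n):
        a,b,c=P[rng.choice(len(P),3,False)]; v=np.cross(b-a,c-a); l=np.linalg.norm(v)
        if l<1e-6: continue
        k=abs((P-a)@(v/l))<res
        if best is None or k.sum()>best.sum(): best=k
    Q=P[best]; m=Q.mean(0); return m,np.linalg.svd(Q-m)[2][2],best.sum()
def cover_pts(W,s,gz=.042):
    "points in tool-aligned frame (x push, y, z up) with origin at nominal cover origin"
    R=np.array(s["ee_rot"]);P=W[~np.isnan(W[...,0])]
    yaw=np.arctan2(R[1][0],R[0][0]);u=np.array([np.cos(yaw),np.sin(yaw),0]);v=np.array([-u[1],u[0],0])
    g=np.array(s["tcp_pos"])+R[:,2]*.155
    D=P-g; return np.c_[D@u-.021,D@v,D[:,2]+gz]*1.0
E
python3 - <<'E'
from h import *
np.set_printoptions(precision=4,suppress=True)
s=r.sense();print(s["force"],s["ft_torque"])
A=[]
for c in("top","side"):
    im,d,W=cloud(c); C=cover_pts(W,s)
    # note g->origin: origin is +21mm in x from grip
    k=(abs(C[:,0])<.03)&(abs(C[:,1])<.06)&(C[:,2]>-.015)&(C[:,2]<.075)&((C[:,0]>-.012))
    Q=C[k]; print(c,len(Q),[np.percentile(Q[:,i],[1,50,99]) for i in range(3)])
    for nm,kk in(("top",Q[:,2]>.05),("face",(Q[:,2]<.054))):
        if kk.sum()>20: print(nm,kk.sum(),fit(Q[kk]))
    R=np.array(s["ee_rot"]);ci=r.camera_info(c);K=np.array(ci["intrinsics"]);T=np.array(ci["T"])
    p=np.linalg.inv(T)@np.r_[np.array(s["tcp_pos"])+R[:,2]*.155,1]; px=(K@p[:3]/p[2])[:2].astype(int)
    m=im[max(0,px[1]-50):px[1]+50,px[0]-60:px[0]+60]; A.append(cv2.resize(m,(360,300),interpolation=cv2.INTER_CUBIC))
cv2.imwrite("pics/lift.png",np.hstack(A))
E
```

```text
t: 7.77
tcp_pos: [0.5278, -0.3264, 0.2619]
ee_rot: [[0.015, 1.0, -0.003], [1.0, -0.015, 0.002], [0.002, -0.003, -1.0]]
force: [-0.4, -0.0, -0.5]
gripper_width: 0.0073
t: 8.43
tcp_pos: [0.5282, -0.3271, 0.3118]
ee_rot: [[0.015, 1.0, -0.002], [1.0, -0.015, 0.001], [0.001, -0.002, -1.0]]
force: [-0.1, -0.3, -0.3]
gripper_width: 0.0072
[-0.0859 -0.2753 -0.2942] [0.039  0.0158 0.0055]
top 655 [array([-0.0114,  0.0034,  0.0055]), array([-0.0361,  0.0028,  0.0418]), array([0.0024, 0.0469, 0.074 ])]
top 303 (array([-0.0008,  0.0004,  0.0594]), array([0.8228, 0.0016, 0.5683]), np.int64(131))
face 388 (array([0.0038, 0.0031, 0.0282]), array([ 1.    , -0.0046, -0.0035]), np.int64(371))
side 353 [array([-0.0106, -0.0021,  0.0052]), array([-0.0049,  0.0309,  0.0413]), array([0.0021, 0.0318, 0.06  ])]
top 85 (array([0.0009, 0.03  , 0.0586]), array([-0.026 ,  0.0317,  0.9992]), np.int64(44))
face 292 (array([-0.0023,  0.0225,  0.0248]), array([ 0.9998, -0.0171,  0.0087]), np.int64(212))
```

View pics/lift.png

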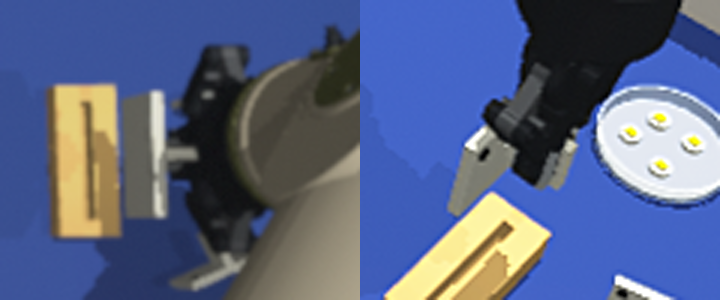

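The cover is out of the slot. The fit to its face shows it straight within about 0.005 rad, at the expected offset. Next I'll carry it to hover over the seat.

```bash
python3 -m creep '[[0,20,3,0,-0.05],[0,50,8,0,-0.1],[0,85,14,0,-0.16],[0,120,20,0,-0.22],[0,155,26,0,-0.28],[0,190,33,0,-0.34],[0,222,39,0,-0.4],[0,250,44,0,-0.454]]';python3 -c "
from h import *
s=r.sense();R=np.array(s['ee_rot']);print((R.T@(np.array([.598,.0438,.29])-s['tcp_pos'])*1000).round(1),np.degrees(np.arctan2(R[1][0],R[0][0])))"
```

```text
t: 9.2
tcp_pos: [0.5764, -0.0754, 0.3126]
ee_rot: [[-0.429, 0.903, 0.0], [0.903, 0.429, 0.001], [0.001, 0.0, -1.0]]
force: [0.7, -0.3, -1.4]
gripper_width: 0.0073
[98.4 70.7 22.7] 115.41114016652604
```

```bash
python3 -m creep '[[0,20,15,0,0],[0,45,32,5,0],[0,68,50,10,0],[0,85,62,16,0],[0,94,69,21,0],[0,98,71,23,0],[0,98,71,23,0],[0,98,71,23,0]]'; cat > look.py <<'E'
from h import *
import sys
np.set_printoptions(precision=1,suppress=True,linewidth=150)
s=r.sense();R=np.array(s["ee_rot"]);print(s["t"],s["tcp_pos"],s["force"])
a=np.radians(115.1);u=np.array([np.cos(a),np.sin(a)]);v=np.array([-u[1],u[0]])
g=np.array(s["tcp_pos"])+R[:,2]*.155; print("tcp grip u,v",g[:2]@u*1000,g[:2]@v*1000,"yaw",np.degrees(np.arctan2(R[1][0],R[0][0])))
A=[]
for c in("top","side"):
    im,d,W=cloud(c); N=W[np.hypot(W[...,0]-.585,W[...,1]-.06)<.12]; p=N[:,:2]@u*1000;q=N[:,:2]@v*1000;z=N[:,2]*1000
    for nm,k in(("lip",(z>15.5)&(z<20)&(p<-200)&(p>-214)),("cheek",(z>20)&(z<25)&(p<-172)&(p>-214)),("brass",(z>52)&(z<63)&(p>-200)&(p<-172))):
        if k.sum()>5: print(c,nm,k.sum(),"u",np.percentile(p[k],[3,50,97]),"v",np.percentile(q[k],[1,10,50,90,99]))
    h=g[2]*1000; k=(z>h+8)&(z<h+22)&(abs(p-g[:2]@u*1000-21)<7)&(abs(q+560)<55)
    if k.sum()>5: print(c,"cover top",k.sum(),"z",np.median(z[k]),"u",np.percentile(p[k],[3,50,97]),"v",np.percentile(q[k],[1,10,50,90,99]))
    ci=r.camera_info(c);K=np.array(ci["intrinsics"]);T=np.array(ci["T"])
    w=np.linalg.inv(T)@np.array([.589,.063,.03,1]); px=(K@w[:3]/w[2])[:2].astype(int)
    m=im[px[1]-50:px[1]+50,px[0]-60:px[0]+60]; A.append(cv2.resize(m,(400,333),interpolation=cv2.INTER_CUBIC))
cv2.imwrite(sys.argv[1],np.hstack(A))
E
python3 look.py pics/hov.png
```

```text
t: 9.87
tcp_pos: [0.5986, 0.0392, 0.2898]
ee_rot: [[-0.424, 0.906, -0.0], [0.906, 0.424, -0.001], [-0.001, -0.0, -1.0]]
force: [0.6, -0.7, -0.6]
gripper_width: 0.0072
9.8667 [0.6 0.  0.3] [ 0.6 -0.7 -0.6]
tcp grip u,v -218.54956704475103 -558.6309681308686 yaw 115.05639007781745
side lip 58 u [-209.8 -207.5 -203.6] v [-608.3 -602.5 -566.2 -526.  -514.1]
side cheek 114 u [-209.  -192.4 -176.8] v [-612.4 -610.  -547.8 -514.5 -513.1]
side brass 37 u [-181.  -179.1 -172.7] v [-559.9 -555.3 -542.9 -533.6 -532.8]
side cover top 60 z 150.31029293601551 u [-201.5 -197.9 -192.8] v [-548.3 -543.2 -527.4 -518.7 -517.3]
```

View pics/hov.png

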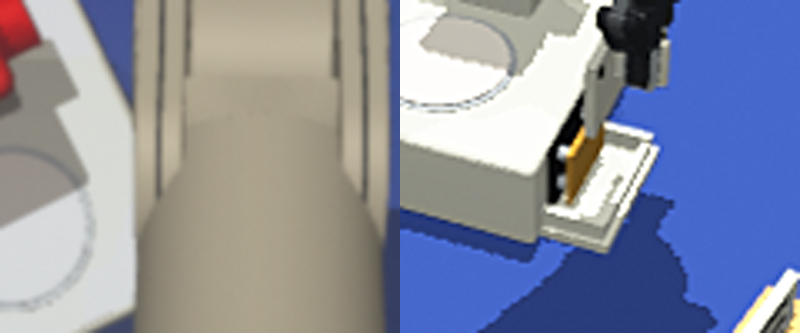

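```bash
python3 - <<'E'
from h import *
np.set_printoptions(precision=1,suppress=True,linewidth=150)
a=np.radians(115.1);u=np.array([np.cos(a),np.sin(a)]);v=np.array([-u[1],u[0]])
for c in("top","side"):
    W=np.load(f"{c}0.npy");im=cv2.imread(f"pics/{c}0.png"); h=cv2.cvtColor(im,cv2.COLOR_BGR2HSV)
    m=(h[...,0]>10)&(h[...,0]<28)&(h[...,1]>120)&(np.hypot(W[...,0]-.585,W[...,1]-.07)<.06)&(W[...,2]>.015)
    P=W[m]*1000; p=P[:,:2]@u;q=P[:,:2]@v
    print(c,"brass",m.sum(),"u",np.percentile(p,[1,20,50,80,99]),"v",np.percentile(q,[0,2,50,98,100]),"z",np.percentile(P[:,2],[0,2,98,100]))
    # brass front plane
    if m.sum()>50:
        mm,n,k=fit(W[m]); print("  plane yaw",np.degrees(np.arctan2(n[1],n[0])),n,mm@np.r_[u,0]*1000,k)
    # ledge box by height: rows across v in the lip/cheek region
    P=W[(np.hypot(W[...,0]-.585,W[...,1]-.06)<.085)]*1000; p=P[:,:2]@u;q=P[:,:2]@v;z=P[:,2]
    for lo in range(-210,-170,6):
        k=(p>lo)&(p<lo+6)&(z>20)&(z<24.5); kk=(p>lo)&(p<lo+6)&(z>4.5)&(z<12)
        if k.sum(): print("  u",lo,"cheek low v",np.sort(q[k&(q<-560)]),"high",np.sort(q[k&(q>-560)]),"floor",np.percentile(q[kk],[0,100]) if kk.any() else "")
E
```

```text
top brass 23 u [-179.1 -179.  -178.1 -178.  -177.1] v [-586.8 -585.5 -565.9 -531.1 -529.8] z [52.9 54.  65.2 65.8]
  u -210 cheek low v [-608.8 -607.6 -606.9 -604.8 -604.  -602.9 -602.9 -591.2 -588.1 -584.2 -575.5 -573.4 -572.5 -564.4 -561.7] high [-556.7 -555.7 -548.8 -546.8 -543.  -537.  -535.1 -530.2 -525.4 -521.3 -520.4 -519.4 -516.5 -515.6 -514.6 -514.5 -513.5 -512.5 -511.6] floor [-618.9 -508. ]
  u -204 cheek low v [-606.  -605.8 -604.1] high [-513.5 -512.6 -512.6] floor [-611.6 -475.7]
  u -198 cheek low v [-607.7 -606.8 -605.6 -603.9 -603. ] high [-515.5 -515.4 -514.5 -513.5 -512.5 -511.6] floor [-638.9 -475.7]
  u -192 cheek low v [-608.8 -607.5 -606.9 -606.9 -605.8 -604.9] high [-516.5 -515.4 -514.5 -512.6] floor [-639.7 -481.6]
  u -186 cheek low v [-608.6 -605.8 -604.7 -604.6 -603.7 -602.8] high [-516.4 -514.5 -513.6 -512.6 -511.6 -511.6] floor [-626.6 -500.4]
  u -180 cheek low v [-607.6 -606.6 -605.7 -605.6 -604.8 -603.6 -562.6] high [-552.8 -547.7 -528.1 -516.5 -515.5 -511.6] floor [-611.6 -483.6]
  u -174 cheek low v [-608.5 -607.7 -604.6 -603.9 -578. ] high [-516.4 
[... 723 characters left out ...]
-517.5 -516.8 -513.8 -513.6] floor [-608.9 -483.5]
  u -192 cheek low v [-612.3 -612.3 -610.9 -610.2 -608.8 -605.  -604.9] high [-521.1 -519.8 -517.1 -516.2 -514.9 -514.8 -514.  -511.7] floor [-609.3 -510.1]
  u -186 cheek low v [-612.  -611.  -606.9 -606.8 -605.2 -592.1 -587.1 -585.4 -578.  -571.9 -571.8 -565.2] high [-559.8 -558.6 -553.6 -552.3 -546.7 -540.3 -532.3 -520.1 -519.2 -516.2 -515.7 -514.6 -514. ] floor [-608.9 -481.5]
  u -180 cheek low v [-614.1 -610.5 -607.2 -604.5 -581.7] high [-535.1 -534.2 -531.1 -519.1 -518.5 -516.4 -514.8 -514.8 -514.4 -513.8] floor [-606.4 -487.7]
  u -174 cheek low v [] high [-521.1 -519.6 -519.1 -518.8 -517.6 -515.6 -513.8 -513.6] floor [-551.4 -477.9]
```

Seat in the robot's frame is v ≈ −560.8 mm and u ≈ −193 mm. The cover now sits at v −558.6, u −197.5. I'll correct by +4 in x and +2 in y, and lower to just above the cheeks.

```bash
python3 -m creep '[[0,2,1,8,0],[0,4,2,18,0],[0,4,2,30,0],[0,4,2,42,0],[0,4,2,53,0],[0,4,2,60,0],[0,4,2,63,0],[0,4,2,63,0]]'; python3 look.py pics/low.png
```

```text
t: 10.63
tcp_pos: [0.5986, 0.0453, 0.2257]
ee_rot: [[-0.425, 0.905, -0.001], [0.905, 0.425, -0.0], [0.0, -0.001, -1.0]]
force: [-0.7, 0.1, -1.3]
gripper_width: 0.0076
10.6333 [0.6 0.  0.2] [-0.7  0.1 -1.3]
tcp grip u,v -212.90681405852692 -561.0230036767712 yaw 115.14791816138704
side lip 46 u [-209.8 -207.  -203.8] v [-587.7 -573.7 -544.5 -515.7 -513.1]
side cheek 65 u [-209.7 -196.6 -173.6] v [-584.6 -567.5 -518.5 -513.7 -512.6]
side brass 62 u [-198.3 -189.7 -172.9] v [-584.4 -557.1 -535.1 -521.2 -519.8]
side cover top 51 z 86.86573251759988 u [-195.9 -191.9 -187. ] v [-545.6 -543.4 -530.8 -522.1 -519.6]
```

View pics/low.png

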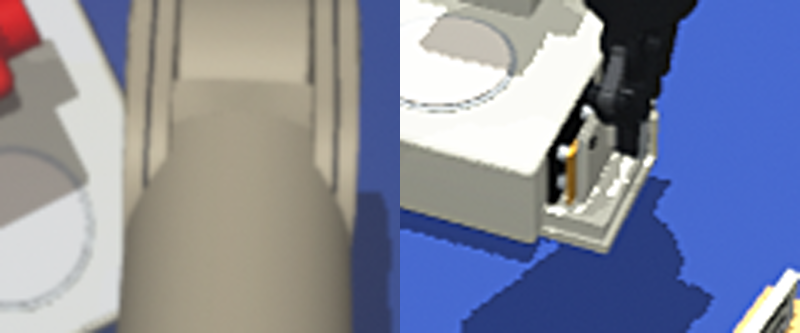

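The side view shows the cover between lip and brass, just above the cheeks. Relative to the near cheek it is about 1–2 mm too far toward it. I'll shift +1.3 in y and lower gently.

```bash
python3 -m creep '[[0,0,0.7,0,0],[0,0,1.3,2,0],[0,0,1.3,5,0],[0,0,1.3,8,0],[0,0,1.3,10,0],[0,0,1.3,11,0],[0,0,1.3,12,0],[0,0,1.3,12,0]]'; python3 -m creep '[[0,0,0,1,0],[0,0,0,2,0],[0,0,0,3,0],[0,0,0,4,0],[0,0,0,5,0],[0,0,0,6,0],[0,0,0,7,0],[0,0,0,7,0]]'; python3 -c "
from h import *
s=r.sense();print(s['force'],s['ft_torque'],s['tcp_pos'])"
```

```text
t: 11.4
tcp_pos: [0.6, 0.0459, 0.2145]
ee_rot: [[-0.425, 0.905, -0.0], [0.905, 0.425, -0.0], [0.0, -0.0, -1.0]]
force: [0.3, -0.1, -0.8]
gripper_width: 0.0072
t: 12.07
tcp_pos: [0.5999, 0.0459, 0.2075]
ee_rot: [[-0.425, 0.905, -0.0], [0.905, 0.425, 0.0], [0.0, -0.0, -1.0]]
force: [0.4, 0.2, -1.0]
gripper_width: 0.0071
[ 0.37804007  0.21362317 -1.03764284] [-0.01464929 -0.04277041  0.0377908 ] [0.59993675 0.04593088 0.20745687]
```

It went in past the cheeks and lip without contact. Lower until it touches the floor.

```bash
python3 -m creep '[[0,0,0,0.4,0],[0,0,0,0.8,0],[0,0,0,1.2,0],[0,0,0,1.6,0],[0,0,0,2,0],[0,0,0,2.3,0],[0,0,0,2.6,0],[0,0,0,2.6,0]]'; python3 -m creep '[[0,0,0,0.2,0],[0,0,0,0.4,0],[0,0,0,0.6,0],[0,0,0,0.8,0],[0,0,0,1,0],[0,0,0,1,0],[0,0,0,1,0],[0,0,0,1,0]]'
```

```text
t: 12.73
tcp_pos: [0.6, 0.0458, 0.2053]
ee_rot: [[-0.425, 0.905, 0.0], [0.905, 0.425, 0.0], [0.0, 0.0, -1.0]]
force: [-2.6, -0.6, 2.0]
gripper_width: 0.0069
t: 13.4
tcp_pos: [0.6001, 0.0456, 0.2051]
ee_rot: [[-0.425, 0.905, 0.0], [0.905, 0.425, 0.001], [0.0, 0.0, -1.0]]
force: [-4.7, 0.0, 12.5]
gripper_width: 0.0071
```

```bash
python3 -m creep '[[0,0.5,0,-0.5,0],[0,1,0,-0.9,0],[0,2,0,-0.9,0],[0,3,0,-0.9,0],[0,4,0,-0.9,0],[0,5,0,-0.9,0],[0,6,0,-0.9,0],[0,6,0,-0.9,0]]'; cat > f.py <<'E'
from h import *
s=r.sense();a=np.radians(115.1);u=np.array([np.cos(a),np.sin(a),0]);v=np.array([-u[1],u[0],0]);R=np.array(s["ee_rot"]);g=np.array(s["tcp_pos"])+R[:,2]*.155
f=np.array(s["force"]);print("t %.2f F u,v,z"%s["t"],(f@u).round(2),(f@v).round(2),f[2].round(2),"grip u,v,z mm",(g@u*1000).round(2),(g@v*1000).round(2),(g[2]*1000).round(2),"tilt",(R[:,2]@u).round(4),"yaw",np.degrees(np.arctan2(R[1][0],R[0][0])).round(2))
E
python3 f.py;python3 -m creep '[[0,0.5,0,0,0],[0,1,0,0,0],[0,1.5,0,0,0],[0,2,0,0,0],[0,2.5,0,0,0],[0,3,0,0,0],[0,3.5,0,0,0],[0,4,0,0,0]]';python3 f.py
```

```text
t: 14.07
tcp_pos: [0.5976, 0.0514, 0.2053]
ee_rot: [[-0.425, 0.905, 0.001], [0.905, 0.425, -0.0], [-0.0, 0.001, -1.0]]
force: [0.9, -2.0, 5.4]
gripper_width: 0.0072
t 14.07 F u,v,z -2.22 0.09 5.4 grip u,v,z mm -207.06 -563.1 50.27 tilt -0.0003 yaw 115.15
t: 14.73
tcp_pos: [0.5961, 0.0544, 0.2053]
ee_rot: [[-0.424, 0.905, 0.001], [0.905, 0.424, -0.001], [-0.001, 0.001, -1.0]]
force: [3.9, -4.0, 4.8]
gripper_width: 0.0071
t 14.73 F u,v,z -5.3 -1.87 4.77 grip u,v,z mm -203.83 -563.08 50.32 tilt -0.0011 yaw 115.11
```

Contact has started. I'll ease the floor load a little and keep pushing to about 8 N.

```bash
python3 -m creep '[[0,0.5,0,-0.3,0],[0,1,0,-0.4,0],[0,1.5,0,-0.4,0],[0,2,0,-0.4,0],[0,2.5,0,-0.4,0],[0,2.5,0,-0.4,0],[0,2.5,0,-0.4,0],[0,2.5,0,-0.4,0]]';python3 f.py;python3 -m creep '[[0,0.5,0,0,0],[0,1,0,0,0],[0,1.5,0,0,0],[0,1.5,0,0,0],[0,1.5,0,0,0],[0,1.5,0,0,0],[0,1.5,0,0,0],[0,1.5,0,0,0]]';python3 f.py
```

```text
t: 15.4
tcp_pos: [0.595, 0.0566, 0.2053]
ee_rot: [[-0.424, 0.906, 0.001], [0.906, 0.424, -0.001], [-0.001, 0.001, -1.0]]
force: [4.7, -4.6, 1.2]
gripper_width: 0.0071
t 15.40 F u,v,z -6.16 -2.29 1.19 grip u,v,z mm -201.27 -562.9 50.32 tilt -0.0011 yaw 115.1
t: 16.07
tcp_pos: [0.5944, 0.0577, 0.2053]
ee_rot: [[-0.424, 0.906, 0.001], [0.906, 0.424, -0.001], [-0.001, 0.001, -1.0]]
force: [5.2, -5.1, 0.8]
gripper_width: 0.0071
t 16.07 F u,v,z -6.8 -2.59 0.76 grip u,v,z mm -200.13 -562.89 50.35 tilt -0.0015 yaw 115.08
```

```bash
python3 -m creep '[[0,0.3,0.3,0,0],[0,0.6,0.6,0,0],[0,0.9,0.8,0,0],[0,1.2,0.8,0,0],[0,1.5,0.8,0,0],[0,1.8,0.8,0,0],[0,2,0.8,0,0],[0,2,0.8,0,0]]';python3 f.py; python3 - <<'E'
from h import *
np.set_printoptions(precision=4,suppress=True)
a=np.radians(115.1);u=np.array([np.cos(a),np.sin(a)]);v=np.array([-u[1],u[0]])
im,d,W=cloud("side");s=r.sense()
h=cv2.cvtColor(im,cv2.COLOR_BGR2HSV)
m=(h[...,0]>10)&(h[...,0]<28)&(h[...,1]>110)&(np.hypot(W[...,0]-.585,W[...,1]-.07)<.06)&(W[...,2]>.012)
P=W[m]*1000;print("brass",m.sum(),np.c_[P[:,:2]@u,P[:,:2]@v,P[:,2]][:12].round(1))
C=cover_pts(W,s); k=(abs(C[:,0]+.004)<.007)&(abs(C[:,1])<.041)&(C[:,2]>.015)&(C[:,2]<.052)
if k.sum()>20: print("outer face",fit(C[k]),k.sum())
cv2.imwrite("pics/press.png",cv2.resize(im[190:280,260:380],(800,600),interpolation=cv2.INTER_CUBIC))
E
```

```text
t: 16.73
tcp_pos: [0.5941, 0.0589, 0.2053]
ee_rot: [[-0.423, 0.906, 0.001], [0.906, 0.423, -0.002], [-0.002, -0.0, -1.0]]
force: [3.1, -8.3, 2.8]
gripper_width: 0.0072
t 16.73 F u,v,z -8.82 0.69 2.78 grip u,v,z mm -199.0 -562.92 50.33 tilt -0.0022 yaw 115.03
brass 57 [[-239.4 -552.4  222.9]
 [-233.7 -573.2  204.9]
 [-235.5 -567.2  206.9]
 [-236.1 -565.5  205.7]
 [-236.4 -559.5  195. ]
 [-236.2 -560.7  191.6]
 [-235.2 -564.8  185.9]
 [-235.4 -564.3  183.8]
 [-236.3 -561.5  183.5]
 [-237.1 -559.3  182.7]
 [-236.  -563.7  176.7]
 [-236.5 -562.2  175.4]]
outer face (array([-0.0021,  0.0224,  0.0311]), array([-0.9998,  0.0191, -0.0105]), np.int64(77)) 103
```

View pics/press.png

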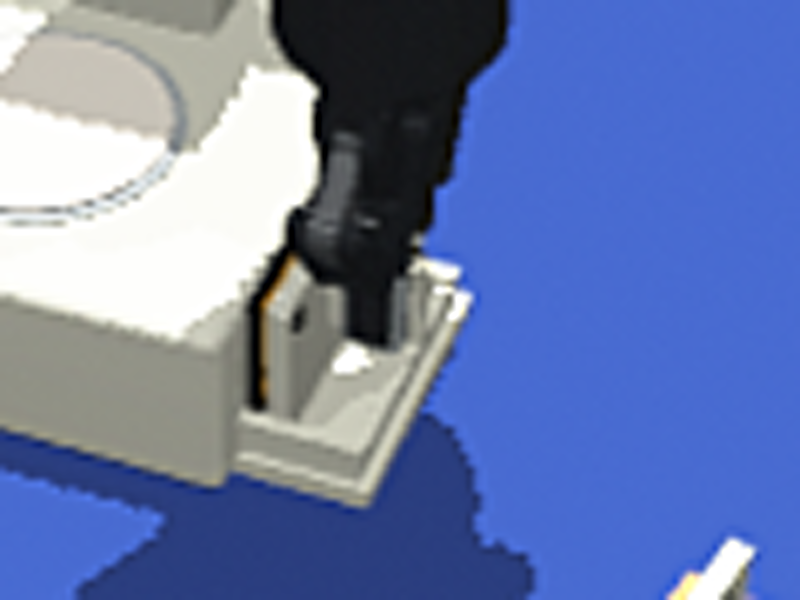

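The cover stands flush against the brass at about (275,330), with an even seam, between lip and plate. The push is about 8 N on both force and travel. I'll hold for over 2 s and watch it.

```bash
for i in 1; do :; done; python3 -m creep '[[0,0,0,0,0],[0,0,0,0,0],[0,0,0,0,0],[0,0,0,0,0],[0,0,0,0,0],[0,0,0,0,0],[0,0,0,0,0],[0,0,0,0,0]]' >/dev/null; python3 f.py;python3 -m creep '[[0,0,0,0,0],[0,0,0,0,0],[0,0,0,0,0],[0,0,0,0,0],[0,0,0,0,0],[0,0,0,0,0],[0,0,0,0,0],[0,0,0,0,0]]' >/dev/null; python3 f.py;python3 -m creep '[[0,0,0,0,0],[0,0,0,0,0],[0,0,0,0,0],[0,0,0,0,0],[0,0,0,0,0],[0,0,0,0,0],[0,0,0,0,0],[0,0,0,0,0]]' >/dev/null; python3 f.py;python3 -m creep '[[0,0,0,0,0],[0,0,0,0,0],[0,0,0,0,0],[0,0,0,0,0],[0,0,0,0,0],[0,0,0,0,0],[0,0,0,0,0],[0,0,0,0,0]]' >/dev/null; python3 f.py
```

```text
t 17.45 F u,v,z -8.71 0.13 2.89 grip u,v,z mm -198.99 -562.95 50.34 tilt -0.0022 yaw 115.04
t 18.12 F u,v,z -9.25 0.47 1.84 grip u,v,z mm -199.0 -562.92 50.33 tilt -0.0022 yaw 115.04
t 18.78 F u,v,z -8.98 0.55 1.86 grip u,v,z mm -199.0 -562.97 50.34 tilt -0.0022 yaw 115.04
t 19.45 F u,v,z -8.72 1.25 2.65 grip u,v,z mm -199.02 -562.95 50.35 tilt -0.0021 yaw 115.03
```

Steady for 2.7 s at about 8.9 N at the wrist, with no drift. Handing in while holding.

```bash
python3 -c "
from cell import r
print(r.job_done())"
```

```text
the job is handed in; nothing more can be done
None
```

I took the finned cover out of its block by the fin and stood it on the ledge between lip and contact plate, fin outwards. I handed the job in at about 19.5 s with the arm still gripping the cover and pressing it against the plate.

**Push:** over the last 2.7 s the wrist force along the push direction read 8.7 to 9.3 N, with no drift in position. Part of that is probably friction; I estimate the springs themselves at about 8 N, so about 8 mm of their 13 mm travel.

**Fit:** the last picture shows the cover flush against the brass, with nothing else in the scene touched. It slid in past the cheeks and lip without contact and rests lightly on the floor of the ledge, with 2 to 3 N downwards. The sideways force is about 1 N or less.

**Lean:** the starting lean of about 0.034 rad was gone once the cover was lifted. The top camera's fit to its face was straight within 0.005 rad.

**Checks that disagreed:**
- **Contact plate travel:** the side camera's position for the plate at rest gives only about 6.3 mm of travel, against about 8 mm from the force readings. Both are within 5 to 11 N.
- **Squareness:** a coarse side-camera fit to the pressed cover's outer face was off by 0.01 to 0.02 rad. It used only 77 points, so I put this down to measurement noise.
- **Sideways position:** the two cameras differed by about 2.5 mm on where the seat is. During pressing a sideways force of about 2.6 N showed up, so I commanded a 0.8 mm sideways shift; the tool did not move sideways, but the force dropped.

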